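# Press the wide plug-in card into the sprung edge clip

## Task

Two plug-in circuit cards stand upright in the slotted rack. Take the wider card by its grip bar and press its lower edge down between the sprung jaws of the edge clip, along the jaws and roughly centred on them, until it sits fully home on the clip's floor; then let go, leaving it standing upright. Leave the narrower card standing in its slot.

Things in the scene. Friction and masses are not known exactly. Their poses are not given: they have to be found in the camera images.
- wide_card_grip (a point): The wider of two green circuit cards: 90 mm wide, 4 mm thick, 88 mm high, 60 g. This point: centre of the grey grip bar (60 long, 12 thick, 18 mm high) that forms its top. x runs along bar and card edge, y through the thickness, z up; the lower edge is 79 mm below. It stands in a rack slot with 1 mm play each side and may lean up to 4 degrees.
- wide_card_edge (a point): Middle of the wide card's lower edge (same axes as the grip point, 79 mm below it).
- narrow_card_grip (a point): The narrower card, which stays in the rack: 54 mm wide, else as the wide one, with a grip bar 34 mm long; this point is the centre of that bar, axes as for the wide card.
- rack: Flat grey rack, 110 x 160 mm, with two slots 90 mm apart running along its x axis, 45 mm either side of its middle; either card may stand in either slot. Origin: centre of the underside, on the worktop. Slot floors are 8 mm up, slot walls 50 mm long reach 40 mm up; slots are 6 mm wide. Fixed.
- clip_seat (a point): The edge clip: a grey base 90 x 90 mm, 12 mm high, fixed to the worktop, with two bright aluminium jaws 60 mm long that meet in the middle. This point is the middle of the clip's floor, between the jaws, 12 mm above the worktop: the card's lower edge rests here when home. x runs along the jaws, y across them, z up.
- clip_jaw_a (a joint): Sprung aluminium jaw on the clip's +y side: 0 m shut, grows as it parts, up to 0.008. From 33 mm over the worktop up it flares outward; both jaws make a mouth about 22 mm wide at 62 mm over the worktop. A spring shuts each jaw with 1.2 N plus 0.35 N per mm; pressing a card in takes 5 to 15 N downward and the jaws then hold it.
- clip_jaw_b (a joint): The like jaw on the -y side: 0 m shut, up to 0.008 parted. With a card home both stand about 0.002 m open.

How it is judged:
By the outcome, as a careful person would: the job done as asked, in the order asked, and still so for the second after the job is handed in, with the robot touching nothing.
It also fails if it takes over 40 s, if anything falls off the work surface, if the arm or the gripper's body presses on something with over 40 N, if the wrist force passes 120 N, or if a joint passes its speed limit or range.

## Robot

A 6-joint arm with a two-finger parallel gripper is mounted at the origin on a cart in front of the work surface, level with it; the furniture and walls round the work are solid. World frame = base frame: x ahead of the robot, y to its left, z up, the work surface at z = 0. Lengths are in m, angles in rad, forces in N, time in s.
With the tool pointing down it reaches from about 0.425 to 0.95 m from the base axis. Payload 3.5 kg.
Tool frame: the origin (TCP) lies at the very end of the fingers, on their centre line; the grasp point (between the pads) lies ctrl.tcp_to_grasp behind it (ctrl.tcp_to_grasp is the distance from the TCP to the grasp point, in m); z points along the fingers, y is the line along which they close (so a half turn about z gives the same grasp; the last joint's range is limited). The gripper opens to 85 mm and grips with 20 to 120 N. Pads are 22 mm wide; open, the fingers measure 114 mm over their backs; the gripper's body (76 mm by 85 mm) begins 54 mm behind the grasp point. The pads swing forward as they close: fully open they stand 13 mm farther back than shut.
Start: joints at [1.088, 0.286, 1.577, -0, 1.279, -0.15], TCP at [0.22, 0.638, 0.231] pointing down, gripper open.
Joint ranges: [-2.77, 2.77], [-0.9, 2.22], [0.21, 2.48], [-1.53, 4.67], [0.24, 2.81], [-2.84, 2.84]. Speed limits (rad/s): [2.79, 2.79, 3.14, 3.14, 3.14, 3.14].

## Interface

Orientations are given as a unit quaternion [x, y, z, w].
In Python, from plant import ctrl gives the robot as it stands.
- The arm moves only by the shell command python3 -m inch 'ROWS' [FORCE]. ROWS is JSON, a list of rows, each an object with "slide": the shift along the tool's x, y, z in cm, a list of three; "turn": the turn about the tool's z in rad; "grip": the finger opening in cm, from 0 to 8.54. A call has 1 to 20 rows; each row is the pose to reach, as a shift and turn from the pose commanded when the call began, along the tool's axes at that moment; what a row does not reach only later rows make up. A row lasts 1/10 s, in which the tool goes at most 50 mm and 8.59 degrees, less where a joint would pass 70% of its speed; a pose out of reach is approached as far as the arm can. A call with a gripper value outside its range is refused whole. The fingers move at their own pace and stop on an object; FORCE is the grip in N (left out, the last holds). Time passes only in rows, so rows that repeat a pose let the fingers close. It gives the time, the measured TCP pose, the force, the opening and the grip force at its end, in the units of the state.
- ctrl.get_state(): the state, without advancing time (a new reading comes with each control period).
- ctrl.read_camera(name): name is "scene" or "top"; returns (picture, depth): 480x640x3 uint8, red, green, blue; 480x640 float32, m along the optical axis (not along the pixel's ray), 0 where there is no reading.
- ctrl.camera_info(name): a dict with "K" (3x3 intrinsics, pixels), "camera_from_world" (4x4, takes a point from world to camera coordinates). Camera axes: x right, y down, z forward; pixel columns grow to the right and rows downward; lengths in m; the calibration is good to about 2 mm. A picture is of the moment at which its call begins. camera_info takes no time and is no camera call.
- ctrl.sign_off(): hands the job in; it is judged then, once.
The state is a dict: "time": time; "qpos": joint angles; "dq": joint speeds; "joint_efforts": joint torques, N m; "eef_pos": TCP position; "tcp_rot": TCP orientation; "contact_force": force on the tool from outside, world axes, zero at the start; "wrist_torque": the same for the moment, N m; "opening": opening from 0.0 (shut) to 1.0 (fully open); "finger_force": force on a finger pad.
Only numpy, scipy, OpenCV 4.12 (cv2) and the standard library are available. Lean on these libraries where they do the work, as an engineer would, in place of code of your own. Each camera call takes 0.05 s, during which the arm holds its last target. There are 200 camera calls.

## Working session

There is one attempt and no reset: what is moved stays moved. The work goes in short steps, Python scripts to look and compute and a shell command to move; the robot and the scene stay as the last step left them, time stands still between calls to the robot, and variables do not carry over. Pictures are saved under pics/ and viewed, at most 10 in all, crops included, and the job is handed in when it is done.

```bash
mkdir -p pics; ls; python3 - <<'E'
from plant import ctrl
import cv2,numpy as np
s=ctrl.get_state();print(s, ctrl.tcp_to_grasp)
for n in("scene","top"):
    p,d=ctrl.read_camera(n);cv2.imwrite(f"pics/{n}0.png",p[:,:,::-1]);np.savez(f"/tmp/{n}0.npz",p=p,d=d)
    i=ctrl.camera_info(n);print(n,i["K"],np.round(i["camera_from_world"],3).tolist())
E
```

```text
pics
{'time': 0.0, 'qpos': array([ 1.08799688e+00,  2.87171741e-01,  1.57820173e+00, -2.36041025e-05,
        1.27863597e+00, -1.49989043e-01]), 'dq': array([-0.00183   ,  0.00227635, -0.00010568,  0.00041617, -0.00094422,
        0.0001776 ]), 'joint_efforts': array([-5.51758585e-04, -4.05978048e+01, -2.92626965e+01, -1.61618646e-04,
        5.73609781e-03, -1.59032169e-06]), 'eef_pos': array([0.22017523, 0.63736484, 0.22992976]), 'tcp_rot': array([ 1.65634797e-01,  9.86186419e-01, -1.15193051e-03, -3.65245441e-04]), 'contact_force': array([-0.31751791, -0.12704331,  0.33293033]), 'wrist_torque': array([0.04586736, 0.0100815 , 0.03830319]), 'finger_force': 0.0, 'opening': 0.998947984529401} 0.0187
scene [[563.85228135   0.         329.82149297]
 [  0.         563.85228135 236.88545044]
 [  0.           0.           1.        ]] [[0.816, -0.578, 0.012, -0.347], [-0.403, -0.585, -0.704, 0.285], [0.414, 0.569, -0.71, 0.692], [0.0, 0.0, 0.0, 1.0]]
top [[592.59498697   0.         329.77502435]
 [  0.         592.59498697 247.76958122]
 [  0.           0.           1.        ]] [[-0.029, -1.0, 0.002, 0.058], [-0.977, 0.028, -0.213, 0.467], [0.213, -0.008, -0.977, 1.052], [0.0, 0.0, 0.0, 1.0]]
```

View pics/scene0.png

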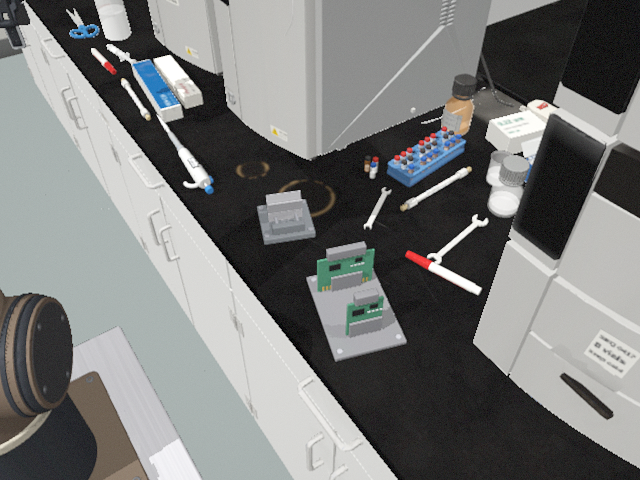

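View pics/top0.png

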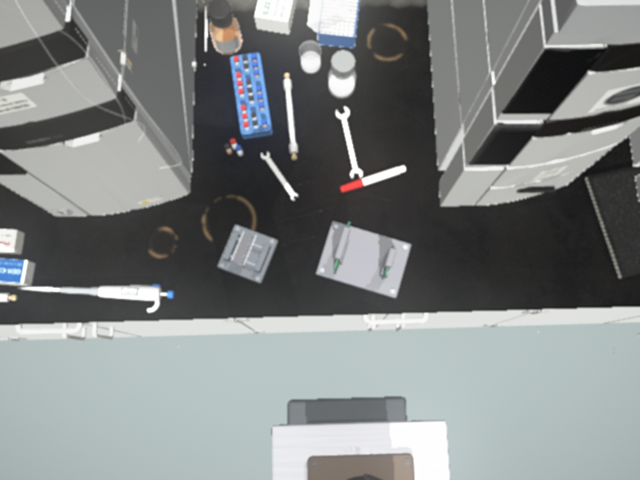

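The scene picture shows the rack at about (355,310), with the wide card at (345,268) and the narrow one at (365,312). The clip is at (287,217). In the top view the wide card is at (342,247), the narrow one at (388,262) and the clip at (248,253). I'll zoom in next.

```bash
python3 - <<'E'
import cv2,numpy as np
a=cv2.imread("pics/top0.png")[210:310,210:420];b=cv2.imread("pics/scene0.png")[180:360,250:410]
cv2.imwrite("pics/c1.png",cv2.resize(a,None,fx=3.8,fy=3.8,interpolation=cv2.INTER_CUBIC))
cv2.imwrite("pics/c2.png",cv2.resize(b,None,fx=3.3,fy=3.3,interpolation=cv2.INTER_CUBIC))
E
```

```text
(no output)
```

View pics/c1.png

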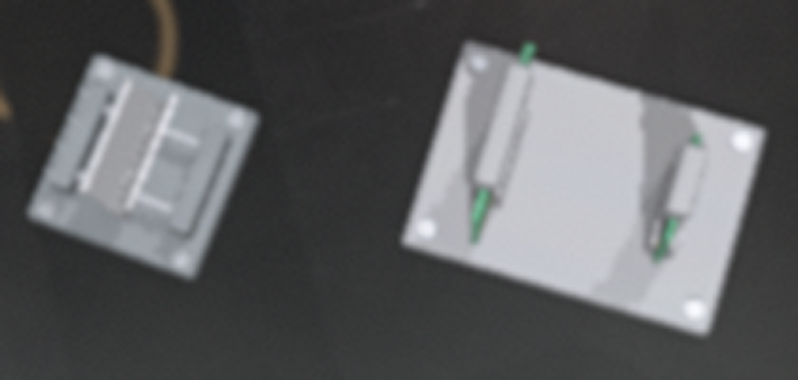

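View pics/c2.png

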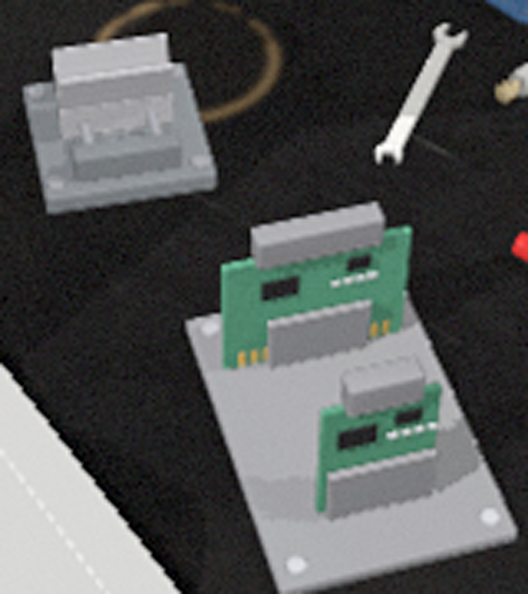

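The crops show the clip base corners (crop px) at (100,55), (258,118), (193,278), (30,213), with the jaw lines parallel to its sides. The rack corners are at (468,40), (765,128), (708,335), (402,243), and the wide card is in the left slot. Next I'll measure with ray casting and depth.

```bash
cat >h.py <<'E'
import numpy as np,cv2
from plant import ctrl
def cam(n):
    i=ctrl.camera_info(n);return np.array(i["K"]),np.array(i["camera_from_world"])
def ray(n,px,z):
    K,T=cam(n);px=np.atleast_2d(px).astype(float)
    d=np.c_[px,np.ones(len(px))]@np.linalg.inv(K).T@T[:3,:3]; o=-T[:3,:3].T@T[:3,3]
    return o+d*((z-o[2])/d[:,2])[:,None]
def cloud(n,d):
    K,T=cam(n);v,u=np.mgrid[:480,:640]
    c=np.stack([(u-K[0,2])/K[0,0]*d,(v-K[1,2])/K[1,1]*d,d],-1)
    return (c-T[:3,3])@T[:3,:3]
E
python3 - <<'E'
from h import *
np.set_printoptions(precision=4,suppress=True)
sub=lambda L:np.array(L)/3.8+[210,210]-.37
for nm,L,z in(("clip",[(100,55),(258,118),(193,278),(30,213)],.012),("rack",[(468,40),(765,128),(708,335),(402,243)],.008)):
    P=ray("top",sub(L),z)[:,:2];print(nm,P.tolist(),"c",P.mean(0))
    print([ (np.linalg.norm(P[(i+1)%4]-P[i]).round(4),np.degrees(np.arctan2(*(P[(i+1)%4]-P[i])[::-1])).round(1)) for i in range(4)])
for n in("top","scene"):
    f=np.load(f"/tmp/{n}0.npz");p=f["p"];W=cloud(n,f["d"]);ok=f["d"]>0
    for nm,(x0,x1,y0,y1),zs in(("clip",(.38,.56,.08,.24),[(.003,.02),(.054,.07)]),("rack",(.35,.57,-.2,.07),[(.004,.014),(.088,.11)])):
        for lo,hi in zs:
            m=ok&(W[...,0]>x0)&(W[...,0]<x1)&(W[...,1]>y0)&(W[...,1]<y1)&(W[...,2]>lo)&(W[...,2]<hi)
            k,l,st,_=cv2.connectedComponentsWithStats(m.astype(np.uint8))
            for j in range(1,k):
                if st[j,4]>25:
                    q=W[l==j];r=cv2.minAreaRect(q[:,:2].astype(np.float32))
                    print(n,nm,lo,st[j].tolist(),"rect",np.round(r[0],4),np.round(r[1],4),round(r[2],1),"mean",q.mean(0),"zmax",q[:,2].max())
E
```

```text
clip [[0.5288669585260721, 0.22473074385036193], [0.49353628177542763, 0.14434851402124932], [0.41231096697884595, 0.17766141636392838], [0.44770989200982997, 0.259526642159674]] c [0.4706 0.2016]
[(np.float64(0.0878), np.float64(-113.7)), (np.float64(0.0878), np.float64(157.7)), (np.float64(0.0892), np.float64(66.6)), (np.float64(0.0883), np.float64(-23.2))]
rack [[0.5325503482944494, 0.03642119230375085], [0.4819311020904996, -0.11348517549833081], [0.3768625243672339, -0.07888162202828364], [0.4277835149824843, 0.07280901237878573]] c [ 0.4548 -0.0208]
[(np.float64(0.1582), np.float64(-108.7)), (np.float64(0.1106), np.float64(161.8)), (np.float64(0.16), np.float64(71.4)), (np.float64(0.1109), np.float64(-19.2))]
top clip 0.003 [228, 223, 50, 60, 919] rect [0.4752 0.2031] [0.0954 0.0969] 68.1 mean [0.4663 0.1929 0.0115] zmax 0.019952521836588976
top clip 0.003 [231, 240, 8, 15, 28] rect [0.4822 0.2271] [0.0025 0.03  ] 67.5 mean [0.4829 0.2269 0.0131] zmax 0.01985464458619478
top clip 0.003 [247, 246, 15, 19, 159] rect [0.4667 0.1907] [0.0203 0.0334] 69.6 mean [0.468  0.1904 0.0119]
[... 1248 characters left out ...]
63962
scene clip 0.054 [268, 199, 35, 9, 134] rect [0.468 0.192] [0.0064 0.0585] 67.0 mean [0.4682 0.1922 0.0594] zmax 0.06425916224053611
scene rack 0.004 [306, 268, 100, 92, 3751] rect [ 0.4558 -0.021 ] [0.1612 0.111 ] 71.3 mean [ 0.4418 -0.0372  0.0082] zmax 0.013969416224224322
scene rack 0.088 [326, 241, 40, 17, 363] rect [0.4687 0.0224] [0.0154 0.0601] 69.2 mean [0.4678 0.0212 0.0944] zmax 0.09856069588753504
scene rack 0.088 [353, 288, 26, 14, 241] rect [ 0.4394 -0.0625] [0.0137 0.0333] 72.5 mean [ 0.4385 -0.0634  0.0944] zmax 0.09876867906449131
scene rack 0.088 [483, 302, 19, 22, 204] rect [ 0.5542 -0.1861] [0.0276 0.0036] 89.3 mean [ 0.5542 -0.1862  0.099 ] zmax 0.10972241673798197
```

The depth data from both cameras agrees:
- **Wide bar:** centre (0.4685, 0.0227), long axis −18.6°, and it stands nearly upright.
- **Clip seat:** (0.4715, 0.2025), axis about −22.7°.

Next I'll work out the shift to above the card.

```bash
cat >>h.py <<'E'
from scipy.spatial.transform import Rotation as R
def go(x,y,z,axis_deg):
    s=ctrl.get_state();r=R.from_quat(s["tcp_rot"]);d=r.inv().apply(np.array([x,y,z])-s["eef_pos"])*100
    tx=r.as_matrix()[:,0];a=np.degrees(np.arctan2(tx[1],tx[0]))
    t=(axis_deg-a+90)%180-90
    print("slide cm",d.round(2),"turn",round(-np.radians(t),4),"t",s["time"])
E
python3 -c "
from h import *
go(.4685,.0227,.2,-18.6);go(.4685,.0227,.07,-18.6)"
```

```text
slide cm [-43.55 -49.98   3.1 ] turn -0.0081 t 0.1
slide cm [-43.55 -49.95  16.1 ] turn -0.0081 t 0.1
```

```bash
python3 -m inch '[{"slide":[-2.2,-2.5,0],"turn":0,"grip":8.5},{"slide":[-4.5,-5,0],"turn":0,"grip":8.5},{"slide":[-7,-8,0],"turn":0,"grip":8.5},{"slide":[-9.5,-11,0],"turn":0,"grip":8.5},{"slide":[-12,-14,0],"turn":0,"grip":8.5},{"slide":[-14.5,-17,0],"turn":0,"grip":8.5},{"slide":[-17,-20,0],"turn":0,"grip":8.5},{"slide":[-19.5,-23,0.3],"turn":0,"grip":8.5},{"slide":[-22,-26,0.6],"turn":0,"grip":8.5},{"slide":[-25,-29,1],"turn":0,"grip":8.5},{"slide":[-28,-32,1.3],"turn":0,"grip":8.5},{"slide":[-31,-35,1.6],"turn":0,"grip":8.5},{"slide":[-33.5,-38,2],"turn":0,"grip":8.5},{"slide":[-36,-41,2.3],"turn":0,"grip":6},{"slide":[-38.5,-44,2.6],"turn":-0.008,"grip":5},{"slide":[-41,-47,2.9],"turn":-0.008,"grip":5},{"slide":[-43,-49.3,3.1],"turn":-0.008,"grip":5},{"slide":[-43.5,-50,3.1],"turn":-0.008,"grip":5},{"slide":[-43.5,-50,3.1],"turn":-0.008,"grip":5},{"slide":[-43.5,-50,3.1],"turn":-0.008,"grip":5}]' 40
python3 -c "
from h import *
go(.4685,.0227,.07,-18.6)"
```

```text
time: 2.1
eef_pos: [0.4678, 0.0241, 0.2001]
tcp_rot: [0.162, 0.987, 0.0, -0.0]
contact_force: [-0.2, 0.4, -0.0]
opening: 0.583
finger_force: 0.0
slide cm [-0.12 -0.11 13.01] turn 0.0001 t 2.1
```

```bash
python3 -m inch '[{"slide":[-0.1,-0.1,2],"turn":0,"grip":5},{"slide":[-0.1,-0.1,4],"turn":0,"grip":5},{"slide":[-0.1,-0.1,6],"turn":0,"grip":5},{"slide":[-0.1,-0.1,8],"turn":0,"grip":5},{"slide":[-0.1,-0.1,10],"turn":0,"grip":5},{"slide":[-0.1,-0.1,11.5],"turn":0,"grip":5},{"slide":[-0.1,-0.1,12.5],"turn":0,"grip":5},{"slide":[-0.1,-0.1,13],"turn":0,"grip":5},{"slide":[-0.1,-0.1,13],"turn":0,"grip":5},{"slide":[-0.1,-0.1,13],"turn":0,"grip":5}]'
python3 - <<'E'
from h import *
go(.4685,.0227,.07,-18.6)
p,d=ctrl.read_camera("scene");cv2.imwrite("pics/s1.png",cv2.resize(p[170:370,220:440,::-1],None,fx=3,fy=3))
E
```

```text
time: 3.1
eef_pos: [0.4694, 0.0223, 0.071]
tcp_rot: [0.161, 0.987, 0.0, 0.001]
contact_force: [0.3, 0.2, -0.8]
opening: 0.592
finger_force: 0.0
slide cm [0.1  0.01 0.1 ] turn 0.0004 t 3.1
```

View pics/s1.png

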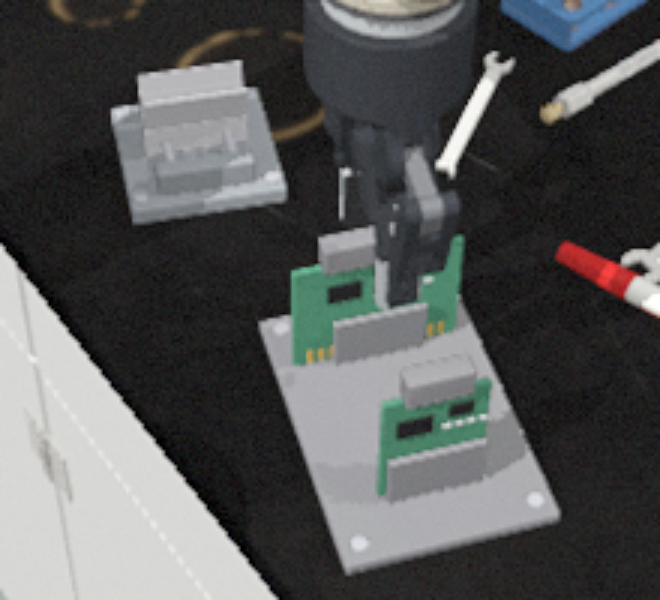

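The open fingers straddle the wide card's bar, around crop px (390,250). Closing and then lifting.

```bash
python3 -m inch '[{"slide":[0,0,0],"turn":0,"grip":3},{"slide":[0,0,0],"turn":0,"grip":2},{"slide":[0,0,0],"turn":0,"grip":1},{"slide":[0,0,0],"turn":0,"grip":0.5},{"slide":[0,0,0],"turn":0,"grip":0.5},{"slide":[0,0,0],"turn":0,"grip":0.5},{"slide":[0,0,0],"turn":0,"grip":0.5},{"slide":[0,0,0],"turn":0,"grip":0.5}]' 60
```

```text
time: 3.95
eef_pos: [0.4693, 0.0219, 0.0709]
tcp_rot: [0.162, 0.987, -0.0, 0.0]
contact_force: [-0.2, -1.1, 5.9]
opening: 0.129
finger_force: 60.7
```

```bash
python3 -m inch '[{"slide":[0,0,-0.5],"turn":0,"grip":0.5},{"slide":[0,0,-1],"turn":0,"grip":0.5},{"slide":[0,0,-1.5],"turn":0,"grip":0.5},{"slide":[0,0,-2.2],"turn":0,"grip":0.5},{"slide":[0,0,-3],"turn":0,"grip":0.5},{"slide":[0,0,-4],"turn":0,"grip":0.5},{"slide":[0,0,-5],"turn":0,"grip":0.5},{"slide":[0,0,-6.5],"turn":0,"grip":0.5},{"slide":[0,0,-8],"turn":0,"grip":0.5},{"slide":[0,0,-9.5],"turn":0,"grip":0.5},{"slide":[0,0,-11],"turn":0,"grip":0.5},{"slide":[0,0,-11],"turn":0,"grip":0.5},{"slide":[0,0,-11],"turn":0,"grip":0.5}]'
python3 -c "
from h import *
go(.4715,.2025,.181,-22.7)"
```

```text
time: 5.25
eef_pos: [0.469, 0.022, 0.1807]
tcp_rot: [0.162, 0.987, -0.0, 0.0]
contact_force: [0.0, 0.1, -0.4]
opening: 0.127
finger_force: 59.9
slide cm [ 5.52 17.19 -0.03] turn 0.0715 t 5.25
```

```bash
python3 -m inch '[{"slide":[0.3,1,0],"turn":0.01,"grip":0.5},{"slide":[1,3,0],"turn":0.02,"grip":0.5},{"slide":[1.6,5,0],"turn":0.03,"grip":0.5},{"slide":[2.3,7,0],"turn":0.04,"grip":0.5},{"slide":[2.9,9,0],"turn":0.05,"grip":0.5},{"slide":[3.5,11,0],"turn":0.06,"grip":0.5},{"slide":[4.2,13,0],"turn":0.07,"grip":0.5},{"slide":[4.8,15,0],"turn":0.071,"grip":0.5},{"slide":[5.3,16.5,0],"turn":0.071,"grip":0.5},{"slide":[5.5,17.2,0],"turn":0.071,"grip":0.5},{"slide":[5.5,17.2,0],"turn":0.071,"grip":0.5},{"slide":[5.5,17.2,0],"turn":0.071,"grip":0.5},{"slide":[5.5,17.2,0],"turn":0.071,"grip":0.5}]'
python3 - <<'E'
from h import *
np.set_printoptions(precision=4,suppress=True)
go(.4715,.2025,.1,-22.7)
for n in("scene","top"):
    p,d=ctrl.read_camera(n);W=cloud(n,d);c=p.astype(int)
    cv2.imwrite(f"pics/{n}2.png",cv2.resize(p[(100 if n=="scene" else 170):,180:][:200,:220,::-1],None,fx=2.8,fy=2.8))
    m=(c[...,1]>c[...,0]+25)&(c[...,1]>c[...,2]+8)&(d>0)&(W[...,1]>.12)&(W[...,1]<.28)&(W[...,2]>.09)&(W[...,0]>.4)&(W[...,0]<.55)
    q=W[m];print(n,m.sum(),q.min(0),q.max(0))
    if m.sum()<60:continue
    u=np.array([np.cos(np.radians(-22.7)),np.sin(np.radians(-22.7)),0]);v=np.array([-u[1],u[0],0]);z=np.array([0,0,1])
    o=np.array([.4715,.2025,.012]);a=np.stack([(q-o)@u,(q-o)@v,(q-o)@z],1)
    A=np.c_[a[:,0],a[:,2],np.ones(len(a))];s=np.linalg.lstsq(A,a[:,1],rcond=None)[0]
    print("range x,y,z",np.percentile(a,[1,50,99],axis=0).tolist(),"yaw deg",np.degrees(s[0]),"lean",np.degrees(s[1]),"y at lower edge (face)",s[1]*(a[:,2].min())+s[2])
    np.save(f"/tmp/{n}a.npy",a)
E
```

```text
time: 6.55
eef_pos: [0.4716, 0.2019, 0.18]
tcp_rot: [0.197, 0.98, -0.0, -0.0]
contact_force: [0.3, -0.1, -1.6]
opening: 0.131
finger_force: 59.8
slide cm [0.03 0.06 8.  ] turn -0.0004 t 6.55
scene 1560 [0.4296 0.1819 0.1161] [0.5134 0.2221 0.1912]
range x,y,z [[-0.04419534283195319, -0.0034730325875222314, 0.10751636441242197], [-0.0014198079237302966, -0.0004403752137751394, 0.14070818093831355], [0.04388173342205426, 0.0024800457240983483, 0.17636310056050758]] yaw deg -0.026595963967518566 lean -0.008657781669940157 y at lower edge (face) -0.0004695924971910528Traceback (most recent call last):
  File "<stdin>", line 8, in <module>
    return umr_minimum(a, axis, None, out, keepdims, initial, where)
ValueError: zero-size array to reduction operation minimum which has no identity
```

View pics/scene2.png

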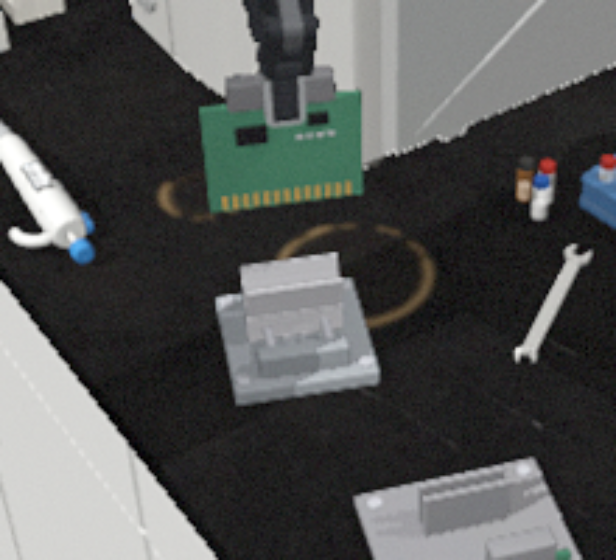

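The card hangs upright over the clip, with its lower edge at about crop px (285,205). It is parallel to the jaws and centred within about 1.5 mm. Home should be at TCP z ≈ 0.075, so I'll descend in stages.

```bash
python3 -m inch '[{"slide":[0,0,0.5],"turn":0,"grip":0.5},{"slide":[0,0,1.5],"turn":0,"grip":0.5},{"slide":[0,0,2.5],"turn":0,"grip":0.5},{"slide":[0,0,3.5],"turn":0,"grip":0.5},{"slide":[0,0,4.5],"turn":0,"grip":0.5},{"slide":[0,0,5],"turn":0,"grip":0.5},{"slide":[0,0,5.5],"turn":0,"grip":0.5},{"slide":[0,0,6],"turn":0,"grip":0.5},{"slide":[0,0,6.5],"turn":0,"grip":0.5},{"slide":[0,0,7],"turn":0,"grip":0.5},{"slide":[0,0,7.4],"turn":0,"grip":0.5},{"slide":[0,0,7.8],"turn":0,"grip":0.5},{"slide":[0,0,7.8],"turn":0,"grip":0.5}]' 80
python3 -c "
from h import *
go(.4715,.2025,.0749,-22.7);print(ctrl.get_state()['wrist_torque'])"
```

```text
time: 7.95
eef_pos: [0.4713, 0.2025, 0.1017]
tcp_rot: [0.197, 0.98, -0.0, -0.001]
contact_force: [-0.2, -0.3, -0.1]
opening: 0.127
finger_force: 82.8
slide cm [-0.02  0.01  2.68] turn 0.0004 t 7.95
[ 0.02090345 -0.00816861  0.02240203]
```

```bash
python3 -m inch '[{"slide":[0,0,0.3],"turn":0,"grip":0.5},{"slide":[0,0,0.6],"turn":0,"grip":0.5},{"slide":[0,0,0.9],"turn":0,"grip":0.5},{"slide":[0,0,1.2],"turn":0,"grip":0.5},{"slide":[0,0,1.5],"turn":0,"grip":0.5},{"slide":[0,0,1.8],"turn":0,"grip":0.5},{"slide":[0,0,2.0],"turn":0,"grip":0.5},{"slide":[0,0,2.2],"turn":0,"grip":0.5},{"slide":[0,0,2.4],"turn":0,"grip":0.5},{"slide":[0,0,2.4],"turn":0,"grip":0.5}]'
```

```text
time: 8.95
eef_pos: [0.4713, 0.2025, 0.0777]
tcp_rot: [0.197, 0.98, -0.0, -0.0]
contact_force: [0.7, 0.3, -2.1]
opening: 0.122
finger_force: 82.7
```

```bash
python3 -m inch '[{"slide":[0,0,0.1],"turn":0,"grip":0.5},{"slide":[0,0,0.2],"turn":0,"grip":0.5},{"slide":[0,0,0.3],"turn":0,"grip":0.5},{"slide":[0,0,0.3],"turn":0,"grip":0.5}]'; python3 -m inch '[{"slide":[0,0,0.1],"turn":0,"grip":0.5},{"slide":[0,0,0.1],"turn":0,"grip":0.5}]'
```

```text
time: 9.35
eef_pos: [0.4716, 0.2026, 0.0752]
tcp_rot: [0.197, 0.98, -0.0, 0.0]
contact_force: [0.6, 1.1, 0.3]
opening: 0.118
finger_force: 83.0
time: 9.55
eef_pos: [0.4717, 0.2027, 0.075]
tcp_rot: [0.197, 0.98, -0.0, -0.0]
contact_force: [-2.4, -0.6, 4.1]
opening: 0.127
finger_force: 83.7
```

```bash
python3 -m inch '[{"slide":[0,0,0.1],"turn":0,"grip":0.5},{"slide":[0,0,0.2],"turn":0,"grip":0.5},{"slide":[0,0,0.2],"turn":0,"grip":0.5}]'; python3 - <<'E'
from h import *
np.set_printoptions(precision=4,suppress=True)
p,d=ctrl.read_camera("scene");W=cloud("scene",d);c=p.astype(int)
cv2.imwrite("pics/s3.png",cv2.resize(p[150:290,220:380,::-1],None,fx=4,fy=4))
m=(c[...,1]>c[...,0]+25)&(c[...,1]>c[...,2]+8)&(d>0)&(W[...,1]>.12)&(W[...,1]<.28)&(W[...,2]>.02)&(W[...,0]>.4)&(W[...,0]<.55)
q=W[m];print(m.sum(),q.min(0),q.max(0))
s=[ctrl.get_state()["contact_force"]];print(s)
E
```

```text
time: 9.85
eef_pos: [0.472, 0.203, 0.075]
tcp_rot: [0.196, 0.981, -0.0, -0.001]
contact_force: [-6.6, -0.4, 13.7]
opening: 0.127
finger_force: 85.2
728 [0.43   0.1841 0.0202] [0.5141 0.2226 0.0865]
[array([-5.9602, -0.6255, 16.1389])]
```

View pics/s3.png

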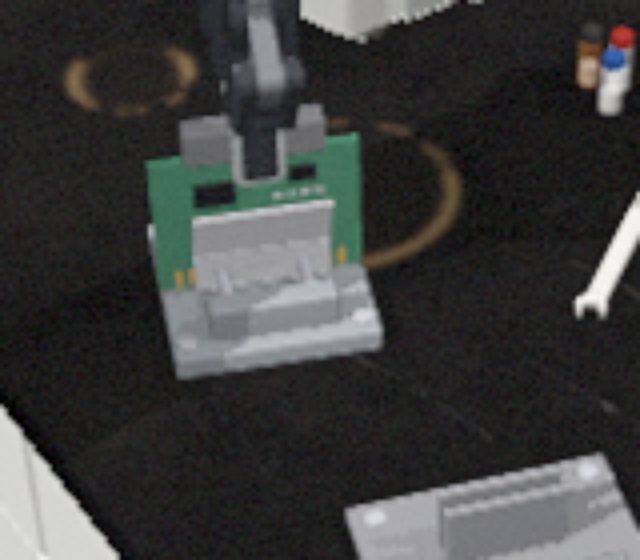

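The card is between the jaws, its lower edge at the clip floor (crop px (265,280)). Descent stopped at z = 0.0750 as predicted while the force rose to 16 N, so it is home. I'll ease the load, release and retreat.

```bash
python3 -m inch '[{"slide":[0,0,-0.15],"turn":0,"grip":0.5},{"slide":[0,0,-0.25],"turn":0,"grip":0.5},{"slide":[0,0,-0.25],"turn":0,"grip":1.5},{"slide":[0,0,-0.25],"turn":0,"grip":2.5},{"slide":[0,0,-0.25],"turn":0,"grip":4},{"slide":[0,0,-0.25],"turn":0,"grip":5},{"slide":[0,0,-0.25],"turn":0,"grip":5},{"slide":[0,0,-0.25],"turn":0,"grip":5},{"slide":[0,0,-1.5],"turn":0,"grip":5},{"slide":[0,0,-3],"turn":0,"grip":5},{"slide":[0,0,-5],"turn":0,"grip":5},{"slide":[0,0,-7.5],"turn":0,"grip":5},{"slide":[0,0,-10],"turn":0,"grip":5},{"slide":[0,0,-12.5],"turn":0,"grip":5},{"slide":[0,0,-14],"turn":0,"grip":5},{"slide":[0,0,-14],"turn":0,"grip":5},{"slide":[0,0,-14],"turn":0,"grip":5}]'
python3 - <<'E'
from h import *
np.set_printoptions(precision=4,suppress=True)
u=np.array([np.cos(np.radians(-22.7)),np.sin(np.radians(-22.7)),0]);v=np.array([-u[1],u[0],0])
for n in("scene","top"):
    p,d=ctrl.read_camera(n);W=cloud(n,d)
    cv2.imwrite(f"pics/{n}4.png",cv2.resize(p[150:350,220:430,::-1],None,fx=2.9,fy=2.9))
    m=(d>0)&(abs(W[...,0]-.4715)<.05)&(abs(W[...,1]-.2025)<.05)&(W[...,2]>.085)&(W[...,2]<.11)
    q=W[m]
    if len(q)>20:
        o=q-[.4715,.2025,0];print(n,len(q),"x",np.percentile(o@u,[2,98]),"y",np.percentile(o@v,[2,98]),"ztop",np.percentile(q[:,2],[50,90,97]))
E
```

```text
time: 11.6
eef_pos: [0.4714, 0.2025, 0.212]
tcp_rot: [0.197, 0.98, -0.0, -0.0]
contact_force: [-0.5, -1.0, -0.2]
opening: 0.587
finger_force: 0.0
scene 411 x [-0.0301  0.0286] y [-0.0066  0.006 ] ztop [0.0967 0.101  0.1019]
```

View pics/scene4.png

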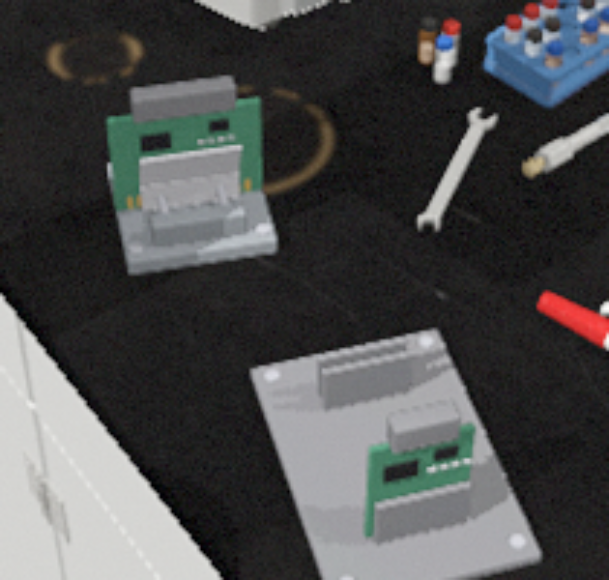

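The wide card stands upright in the clip (crop px (185,150)), with its bar top at z ≈ 0.100 as expected when home, and the bar within 1 mm of the clip centre. The narrow card is still in its slot (px (420,475)).

```bash
python3 -c "
from plant import ctrl
print(ctrl.sign_off())"
```

```text
the job is handed in; nothing more can be done
None
```

The wide card is pressed home in the edge clip, upright and centred, the narrow card still stands in its rack slot, and the job was handed in at about 12 s of the 40 s allowed.

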